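# Slide a sensor through the spring flap of the checking bay

### The job

Without gripping or lifting anything, push the bay's spring flap open with one finger and, while that finger keeps it open, push the small round sensor that stands between the guide rails through the doorway with the other finger. The flap must never press against the sensor. Leave the sensor standing upright between the rails, far enough inside for the flap to swing fully shut behind it, and leave everything else where it stands.

Things in the scene. Friction and masses are not known exactly. Their poses are not given: they have to be found in the camera images.
- sensor: the sensor to push in: upright round steel body 30 mm in diameter and 40 mm tall (full width up to 28 mm, then narrowing to a thin connector), 0.14 to 0.28 kg, sliding easily (friction about 0.25) on the bay's base plate in the channel between the rails, in front of the flap. Origin: centre of its underside; z up; its yaw means nothing
- bay: open-topped metal bay, fixed. Origin: at bench height on the centre line of the rails, in the plane of the shut flap. x points along the rails, inward through the doorway; y across, towards the flap's hinge; z up. Base plate 5 mm thick, x -150 to 195, y -30 to 112 mm. Two guide rails rise 5 mm above the plate, inner faces at y = 17.5 and -17.5 mm, x -150 to 190 mm
- bay_corner (a point): inner top corner of the bay's walls, at (191, 108, 45) mm in the bay's frame. The walls are 4 mm thick, stand only inside (x above 0) and reach z = 45 mm; their inner faces are at y = 108, y = -26 and x = 191 mm. The front is closed by the flap alone; the apron before it (x below 0) has no walls
- bay_parked (a point): a good final place for the sensor's underside centre: (100, 0, 5) mm in the bay's frame. The sensor is clear of the flap's swing when its centre is at x = 84 mm or more
- flap (a joint): opening angle of the flap, rad: 0 shut, grows as it swings inward (to the bay's +x) about its vertical hinge, stop at 1.65. A damped spring shuts it: 0.09 N m when shut, 0.2 N m at 1.5 rad. Steel plate 4 mm thick, z 13 to 45 mm, reaching 110 mm from the hinge; shut, it spans y = 94 to -16 mm at x = 0. Pushed near the hinge (y about 65 mm) it opens widely on a short push
- bay_hinge (a point): the flap's hinge axis, at the height of the flap's top: (0, 94, 45) mm in the bay's frame; a post of 5 mm radius, its top at z = 51 mm
- flap_edge (a point): middle of the flap's free vertical edge, moves with the flap; z = 29 mm; its y axis points along the flap to the hinge
- checked_sensor: a smaller steel sensor (24 mm across, 36 mm tall) that already stands inside the bay, in the deep corner on the hinge side, beside the rails; leave it alone. Origin: centre of its underside
- tall_sensor: a larger steel sensor (38 mm across, 62 mm tall) standing on the bench alongside the bay, outside the rails; leave it alone. Origin: centre of its underside
- weight_a: brass knob weight, 32 mm across, 45 mm tall, on the bench beside the bay; leave it alone. Origin: centre of its underside
- weight_b: brass knob weight, 24 mm across, 35 mm tall, on the bench beside the bay; leave it alone. Origin: centre of its underside
- mug: white ceramic mug, 80 mm wide, 90 mm tall, standing apart; leave it alone. Origin: centre of its underside
- jar: glass jar with lid, 56 mm wide, 60 mm tall, standing apart; leave it alone. Origin: centre of its underside
- screwdriver: screwdriver lying on the bench, apart; leave it alone. Origin: middle of its length, on its underside
Things that resemble listed ones, but are neither listed nor needed, are in the scene too. What is shaped like the sensor but brown or red is not meant.

How it is judged:
By the outcome, as a careful person would: the job done as asked, in the order asked, and still so for the second after the job is handed in, with the robot touching nothing.
It also fails if it takes over 42 s, if anything falls off the work surface, if the arm or the gripper's body presses on something with over 40 N, if the wrist force passes 120 N, or if a joint passes its speed limit or range.

### The arm

A 6-joint arm with a two-finger parallel gripper is mounted at the origin on the work surface. World frame = base frame: x ahead of the robot, y to its left, z up, the work surface at z = 0. Lengths are in m, angles in rad, forces in N, time in s.
With the tool pointing down it reaches from about 0.3 to 0.75 m from the base axis. Payload 8.5 kg.
Tool frame: the origin (TCP) lies between the finger pads; the fingertips stand env.nose_length ahead of it and the grasp point (between the pads) lies 5 mm behind it (env.nose_length is the distance from the TCP to the fingertips, in m); z points along the fingers, y is the direction in which the jaws open and shut (so a half turn about z gives the same grasp; the last joint's range is limited). The gripper opens to 85 mm and grips with 20 to 120 N. Pads are 22 mm wide; open, the fingers measure 114 mm over their backs; the gripper's body (76 mm by 85 mm) begins 54 mm behind the grasp point. The pads swing forward as they close: fully open they stand 13 mm farther back than shut.
Start: joints at [1.017, 0.381, 1.297, -0, 1.464, -0.215], TCP at [0.183, 0.519, 0.245] pointing down, gripper open.
Joint ranges: [-3.11, 3.11], [-0.89, 2.33], [0.22, 2.48], [-1.42, 4.56], [0.17, 2.85], [-2.88, 2.88]. Speed limits (rad/s): [2.39, 2.39, 3.14, 3.14, 3.14, 3.14].

### API

Orientations are given as a rotation vector (axis times angle).
In Python, from station import state, cams, order, env gives the robot as it stands.
- The arm moves only by the shell command python3 -m inch 'ROWS' [OPENING] [FORCE]. ROWS is JSON, a list of rows, each a list of 2 entries, a list of its own where there are three numbers: the shift along the world's x, y, z in cm, then the turn about the world's z in rad. A call has 1 to 8 rows; each row is the pose to reach, as a shift and turn from the pose commanded when the call began; what a row does not reach only later rows make up. A row lasts 1/8 s, in which the tool goes at most 62.5 mm and 10.7 degrees, less where a joint would pass 70% of its speed; a pose out of reach is approached as far as the arm can. A call with a gripper value outside its range is refused whole. OPENING is the finger opening in cm, from 0 to 8.54, set as the call begins (- or left out, the last holds). The fingers move at their own pace and stop on an object; FORCE is the grip in N (left out, the last holds). Time passes only in rows, so rows that repeat a pose let the fingers close. It gives the time, the measured TCP pose, the force and the opening at its end, in the units of the state.
- state(): the state, without advancing time (a new reading comes with each control period).
- cams.snapshot(name): name is "scene" or "side" or "wrist"; returns a dict with "img" (420x560x3 uint8, blue, green, red), "z_map" (420x560 float32, m along the optical axis (not along the pixel's ray), 0 where there is no reading), "fx", "fy", "cx", "cy" (pixels), "world_to_cam" (4x4, takes a point from world to camera coordinates). Camera axes: x right, y up, looking along -z (the intrinsics and any distortion apply to the point x, -y, -z); pixel columns grow to the right and rows downward; lengths in m; the calibration is good to about 2 mm. The wrist camera is an equidistant fisheye: a pixel r from the principal point sees the ray r / f radians off the axis. A picture is of the moment at which its call begins.
- order.close_job(): hands the job in, once; it reports no verdict.
The state is a dict: "t": time; "joint_positions": joint angles; "qvel": joint speeds; "joint_efforts": joint torques, N m; "tcp_pos": TCP position; "tool_rot": TCP orientation; "wrist_force": force on the tool from outside, world axes, zero at the start; "torque": the same for the moment, N m; "finger_gap": opening from 0.0 (shut) to 1.0 (fully open).
Only numpy, scipy, OpenCV 4.12 (cv2) and the standard library are available. Lean on these libraries where they do the work, as an engineer would, in place of code of your own. Each camera call takes 0.05 s, during which the arm holds its last target.

## Working session

There is one attempt and no reset: what is moved stays moved. The work goes in short steps, Python scripts to look and compute and a shell command to move; the robot and the scene stay as the last step left them, time stands still between calls to the robot, and variables do not carry over. Pictures are saved under pics/ and viewed, and the job is handed in when it is done.

```bash
ls; mkdir -p pics
python3 - <<'E'
from station import state,cams,order,env
import cv2
s=state();print(s);print(env.nose_length)
for n in("scene","side","wrist"):
    d=cams.snapshot(n);cv2.imwrite(f"pics/{n}0.png",d["img"]);print(n,d["fx"],d["fy"],d["cx"],d["cy"],d["world_to_cam"].round(3).tolist(),[k for k in d])
E
```

```text
pics
{'t': 0.0, 'joint_positions': array([ 1.01668138e+00,  3.81183593e-01,  1.29829303e+00,  2.59565704e-05,
        1.46355704e+00, -2.15298610e-01]), 'qvel': array([ 0.00225126, -0.00032845,  0.00045797,  0.00072969,  0.00140053,
       -0.00221065]), 'joint_efforts': array([ 2.40540998e-03, -4.48475039e+01, -2.31277996e+01, -9.37961909e-05,
        4.82594929e-03,  1.84487953e-05]), 'tcp_pos': array([0.18265109, 0.51849368, 0.24470753]), 'tool_rot': array([-5.29578437e-01, -3.09606183e+00,  2.08250277e-03]), 'wrist_force': array([-0.11549574,  1.44804336,  0.72231359]), 'torque': array([-0.02460785,  0.01643027,  0.01658034]), 'finger_gap': 0.9997567893008511}
0.014
scene 389.94839585317584 389.94839585317584 281.3454239680141 211.8892638034707 [[0.452, 0.892, -0.019, -0.263], [-0.554, 0.298, 0.777, 0.261], [0.699, -0.34, 0.629, -1.325], [0.0, 0.0, 0.0, 1.0]] ['img', 'z_map', 'fx', 'fy', 'cx', 'cy', 'world_to_cam']
side 439.6151680583408 439.6151680583408 280.3516943825849 210.5617460309669 [[0.787, -0.617, 0.002, -0.422], [0.297, 0.382, 0.875, -0.236], [-0.54, -0.689, 0.484, -0.973], [0.0, 0.0, 0.0, 1.0]] ['img', 'z_map', 'fx', 'fy', 'cx', 'cy', 'world_to_cam']
wrist 325.19226210127806 325.19226210127806 278.9297108058026 208.13110604855137 [[0.332, 0.943, -0.001, -0.55], [-0.9, 0.317, -0.3, 0.037], [-0.283, 0.1, 0.954, -0.381], [0.0, 0.0, 0.0, 1.0]] ['img', 'z_map', 'fx', 'fy', 'cx', 'cy', 'world_to_cam']
```

View pics/scene0.png

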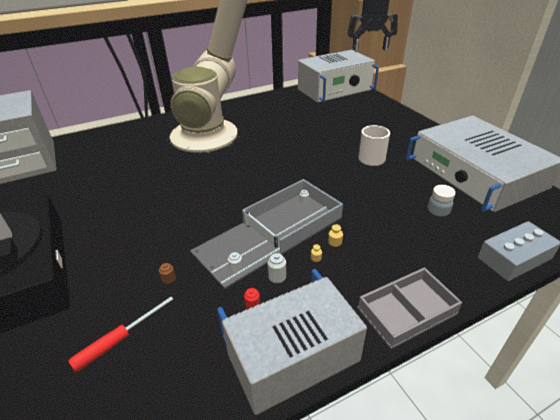

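View pics/side0.png

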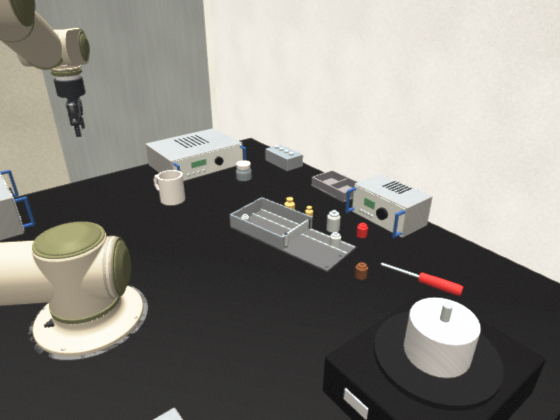

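View pics/wrist0.png

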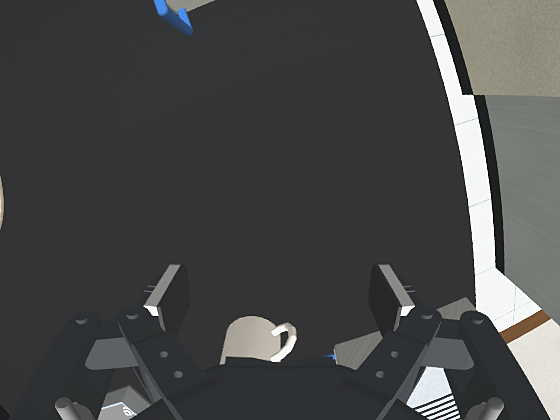

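```bash
cat > h.py <<'E'
import numpy as np, cv2
from station import state,cams,order,env
def ray(d,u,v):
    W=d["world_to_cam"];R=W[:3,:3];t=W[:3,3]
    c=-R.T@t
    p=np.array([(u-d["cx"])/d["fx"],-(v-d["cy"])/d["fy"],-1.0])
    return c,R.T@p
def onz(d,u,v,z):
    c,r=ray(d,u,v);return c+r*(z-c[2])/r[2]
def depth(d,u,v):
    c,r=ray(d,u,v);return c+r*d["z_map"][int(round(v)),int(round(u))]
def proj(d,P):
    W=d["world_to_cam"];p=W[:3,:3]@np.asarray(P)+W[:3,3]
    return d["cx"]+d["fx"]*p[0]/-p[2], d["cy"]-d["fy"]*p[1]/-p[2]
def crop(d,x0,y0,x1,y1,k,name,pts=()):
    im=d["img"][y0:y1,x0:x1];im=cv2.resize(im,None,fx=k,fy=k,interpolation=cv2.INTER_CUBIC)
    for P in pts:
        u,v=proj(d,P);cv2.drawMarker(im,(int((u+.5-x0)*k),int((v+.5-y0)*k)),(0,0,255),cv2.MARKER_CROSS,10,1)
    cv2.imwrite("pics/"+name,im)
E
python3 - <<'E'
from h import *
d=cams.snapshot("scene");crop(d,180,170,360,300,4,"s1.png")
d=cams.snapshot("side");crop(d,220,180,380,280,5,"d1.png")
E
```

```text
(no output)
```

View pics/s1.png

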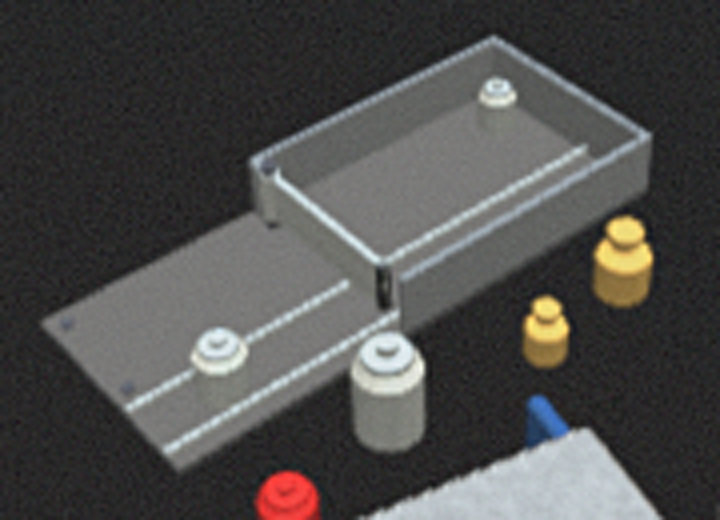

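View pics/d1.png

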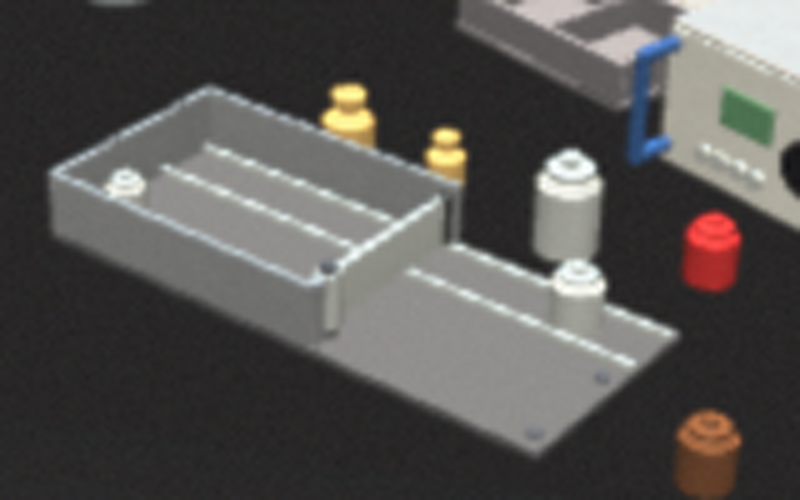

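```bash
cat > fit.py <<'E'
from h import *
S=cams.snapshot("scene");T=cams.snapshot("side")
sc=lambda u,v:(u/4+180-.5,v/4+170-.5); sd=lambda u,v:(u/5+220-.5,v/5+180-.5)
obs=[(S,sc(268,163),(0,94,51)),(S,sc(493,37),(195,112,45)),(S,sc(651,134),(195,-30,45)),(S,sc(42,322),(-150,112,5)),(S,sc(180,470),(-150,-30,5)),(S,sc(128,408),(-150,17.5,10)),(S,sc(167,452),(-150,-17.5,10)),
(T,sd(50,171),(195,112,45)),(T,sd(210,86),(195,-30,45)),(T,sd(327,264),(0,94,51)),(T,sd(537,457),(-150,112,5)),(T,sd(681,333),(-150,-30,5))]
w=np.array([onz(d,*uv,b[2]/1000)[:2] for d,uv,b in obs]);b=np.array([o[2][:2] for o in obs])/1000
bc,wc=b.mean(0),w.mean(0);H=(b-bc).T@(w-wc);th=np.arctan2(H[0,1]-H[1,0],H[0,0]+H[1,1])
R=np.array([[np.cos(th),-np.sin(th)],[np.sin(th),np.cos(th)]]);t=wc-R@bc
print("yaw",th,"t",t);print(((w-(b@R.T+t))*1000).round(1).tolist())
def toB(p):return (R.T@(np.asarray(p)[:2]-t))*1000
def toW(p,z):return np.r_[R@(np.asarray(p)/1000)+t,z]
E
python3 - <<'E'
from fit import *
# sensor connector top z=45 ; body depth
for n,d,uv in[("sens S",S,sc(218,343)),("sens T",T,sd(578,268))]:print(n,toB(onz(d,*uv,.045)).round(1),toB(depth(d,*uv)).round(1),depth(d,*uv)[2])
for n,d,uv in[("chk S",S,sc(498,88)),("chk T",T,sd(125,175))]:print(n,toB(onz(d,*uv,.041)).round(1))
for n,d,uv in[("tall S",S,sc(387,345)),("tall T",T,sd(570,160))]:print(n,toB(onz(d,*uv,.062)).round(1))
for n,d,uv in[("wa S",S,sc(625,225)),("wb S",S,sc(546,302))]:print(n,toB(onz(d,*uv,.04)).round(1))
print(toW((0,0),0),toW((100,0),0))
pts=[toW(p,z) for p,z in[((0,94),.045),((0,-16),.045),((191,108),.045),((-150,17.5),.01),((-150,-17.5),.01),((0,-30),.005),((0,112),.045),((191,-26),.045)]]
crop(S,180,170,360,300,4,"s2.png",pts);crop(T,220,180,380,280,5,"d2.png",pts)
E
```

```text
yaw 1.7915317810335003 t [ 0.60178459 -0.03119718]
[[-3.4, -1.4], [-2.6, -2.2], [-4.6, -0.4], [-0.8, -1.5], [-0.8, -0.9], [-2.9, -1.1], [1.3, -0.9], [4.0, 3.4], [3.9, 3.4], [1.5, 1.2], [1.0, -1.3], [3.5, 1.6]]
sens S [-103.9   -1.4] [-103.7   -1.1] 0.044656660194439146
sens T [-101.4    1. ] [-100.6   -0.3] 0.0441173136647659
chk S [161.3  74.5]
chk T [165.2  77.8]
tall S [-48.  -73.4]
tall T [-47.2 -71.9]
wa S [127.9 -70.2]
wb S [ 50.5 -86.7]
[ 0.60178459 -0.03119718  0.        ] [0.57988986 0.06637649 0.        ]
```

View pics/s2.png

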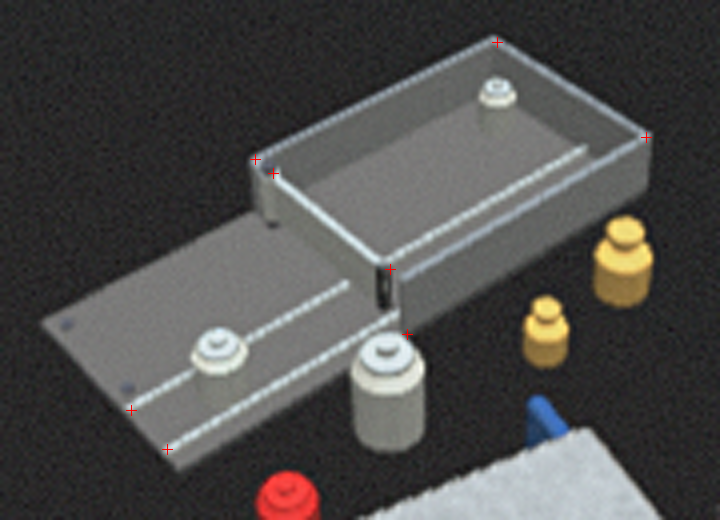

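View pics/d2.png

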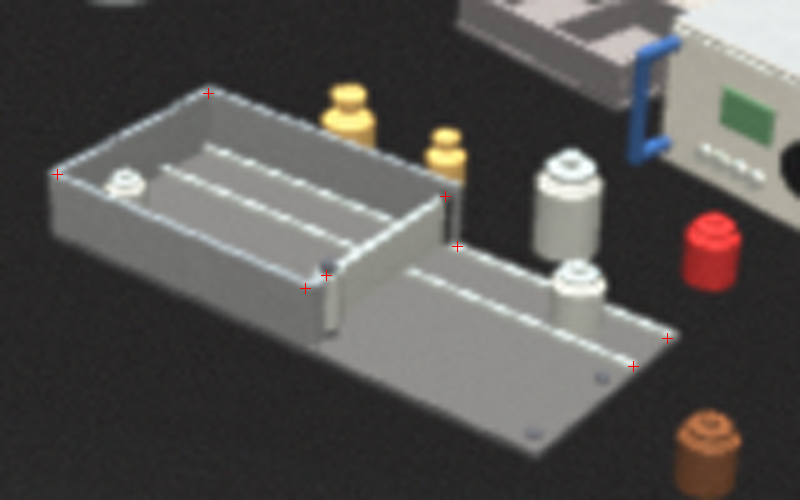

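```bash
cat > sim.py <<'E'
import numpy as np,sys
HT,HW=7.25,11.0
def box(c,psi):
    a=np.array([np.sin(psi),np.cos(psi)]);p=np.array([np.cos(psi),-np.sin(psi)])
    return np.array([c+i*HT*a+j*HW*p for i,j in((1,1),(1,-1),(-1,-1),(-1,1))])
def segd(P,A,B):
    d=B-A;t=np.clip((P-A)@d/(d@d),0,1);return np.hypot(*(P-A-t*d))
def pd(P,bx):
    s=[np.cross(bx[(i+1)%4]-bx[i],P-bx[i]) for i in range(4)]
    m=min(segd(P,bx[i],bx[(i+1)%4]) for i in range(4))
    return -m if (all(x>=0 for x in s) or all(x<=0 for x in s)) else m
Hh=np.array([0,94.])
def flap(bx):
    # angle so that outer face (2mm offset) touches box; dense edge points
    th=0;rc=0
    for i in range(4):
        for k in np.linspace(0,1,12):
            q=bx[i]*(1-k)+bx[(i+1)%4]*k-Hh;r=np.hypot(*q)
            if r>110.02 or r<3: continue
            a=np.arctan2(q[0],-q[1])+np.arcsin(2/r)
            if a>th: th=a;rc=r
    return max(th,0),rc
def run(wps,D,n=12,s0=-102):
    sx=s0;out=[]
    import warnings;warnings.filterwarnings("ignore")
    for i in range(len(wps)-1):
        for k in range(n):
            w=np.array(wps[i])*(1-(k+1)/n)+np.array(wps[i+1])*((k+1)/n)
            psi=w[2];a=np.array([np.sin(psi),np.cos(psi)]);M=w[:2]
            A=box(M+D/2*a,psi);B=box(M-D/2*a,psi)
            while pd(np.array([sx,0.]),B)<15: sx+=.25
            th,rc=flap(A);e=Hh+110*np.array([np.sin(th),-np.cos(th)])
            cs=segd(np.array([sx,0.]),Hh,e)-17
            cB=min(segd(q,Hh,e) for q in B)-2
            cA=pd(np.array([sx,0.]),A)-15
            if (k+1)%4==0: print(i,w.round(2),"A",A.mean(0).round(0),"B",B.mean(0).round(0),"sx %.0f th %.2f rc %.0f flap-s %.0f flap-B %.0f A-s %.0f"%(sx,th,rc,cs,cB,cA),"Aymax %.0f Bymin %.0f"%(A[:,1].max(),B[:,1].min()))
E
python3 - <<'E'
from sim import *
D=85
def M(B,psi):return (B[0]+D/2*np.sin(psi),B[1]+D/2*np.cos(psi),psi)
run([M((-130,0),.87),M((-80,0),.87),M((-42,0),.87),M((-5,0),.7),M((30,-1),.5),M((68,-2),.33)],D)
E
```

```text
0 [-80.85  27.41   0.87] A [-48.  55.] B [-113.    0.] sx -86 th 0.00 rc 0 flap-s 69 flap-B 99 A-s 42 Aymax 68 Bymin -13
0 [-64.18  27.41   0.87] A [-32.  55.] B [-97.  -0.] sx -70 th 0.00 rc 0 flap-s 52 flap-B 82 A-s 42 Aymax 68 Bymin -13
0 [-47.52  27.41   0.87] A [-15.  55.] B [-80.   0.] sx -53 th 0.00 rc 0 flap-s 36 flap-B 65 A-s 42 Aymax 68 Bymin -13
1 [-34.85  27.41   0.87] A [-2. 55.] B [-67.   0.] sx -40 th 0.28 rc 44 flap-s 47 flap-B 78 A-s 42 Aymax 68 Bymin -13
1 [-22.18  27.41   0.87] A [10. 55.] B [-55.  -0.] sx -28 th 0.53 rc 49 flap-s 54 flap-B 84 A-s 42 Aymax 68 Bymin -13
1 [-9.52 27.41  0.87] A [23. 55.] B [-42.   0.] sx -15 th 0.75 rc 34 flap-s 58 flap-B 85 A-s 42 Aymax 68 Bymin -13
2 [ 1.12 29.11  0.81] A [32. 58.] B [-30.  -0.] sx -2 th 0.97 rc 37 flap-s 62 flap-B 83 A-s 43 Aymax 71 Bymin -13
2 [11.75 30.81  0.76] A [41. 62.] B [-17.  -0.] sx 10 th 1.14 rc 43 flap-s 64 flap-B 80 A-s 44 Aymax 75 Bymin -13
2 [22.38 32.51  0.7 ] A [50. 65.] B [-5.  0.] sx 23 th 1.27 rc 49 flap-s 66 flap-B 78 A-s 45 Aymax 78 Bymin -13
3 [31.71 33.77  0.63] A [57. 68.] B [ 7. -0.] sx 35 th 1.35 rc 54 flap-s 67 flap-B 78 A-s 47 Aymax 80 Bymin -13
3 [41.04 35.03  0.57] A [64. 71.] B [18. -1.] sx 46 th 1.42 rc 60 flap-s 69 flap-B 78 A-s 48 Aymax 83 Bymin -13
3 [50.38 36.3   0.5 ] A [71. 74.] B [30. -1.] sx 58 th 1.47 rc 65 flap-s 70 flap-B 78 A-s 50 Aymax 85 Bymin -13
4 [60.84 36.93  0.44] A [79. 75.] B [43. -1.] sx 71 th 1.50 rc 73 flap-s 71 flap-B 79 A-s 51 Aymax 87 Bymin -13
4 [71.31 37.57  0.39] A [87. 77.] B [55. -2.] sx 83 th 1.52 rc 80 flap-s 72 flap-B 80 A-s 52 Aymax 88 Bymin -13
4 [81.77 38.21  0.33] A [96. 78.] B [68. -2.] sx 96 th 1.53 rc 88 flap-s 73 flap-B 81 A-s 53 Aymax 89 Bymin -12
```

```bash
cat > tgt.py <<'E'
from fit import *
def cmd(B,psi,D):
    M=np.array(B)+D/2*np.array([np.sin(psi),np.cos(psi)])
    s=state();w=toW(M,0)
    from scipy.spatial.transform import Rotation as Q
    y=Q.from_rotvec(s["tool_rot"]).as_matrix()[:,1];ya=np.arctan2(y[1],y[0])
    want=th+np.pi/2-psi-np.pi
    tn=(want-ya+np.pi)%(2*np.pi)-np.pi
    print("M bay",M.round(1),"world",w[:2].round(4),"shift cm",((w-s["tcp_pos"])[:2]*100).round(2),"turn",round(tn,3),"tcp z",s["tcp_pos"][2].round(4))
def now(D):
    from scipy.spatial.transform import Rotation as Q
    s=state();y=Q.from_rotvec(s["tool_rot"]).as_matrix()[:,1];ya=np.arctan2(y[1],y[0])
    psi=th-np.pi/2-ya;psi=(psi+np.pi)%(2*np.pi)-np.pi;M=toB(s["tcp_pos"]);a=np.array([np.sin(psi),np.cos(psi)])
    print("t",s["t"],"M",M.round(1),"psi",psi.round(3),"A",(M+D/2*a).round(1),"B",(M-D/2*a).round(1),"z",s["tcp_pos"][2].round(4),"F",s["wrist_force"].round(1),"gap",s["finger_gap"].round(3))
E
python3 - <<'E'
from tgt import *
print("brown",toB(onz(S,167,272,.02)),"red",toB(onz(S,252,298,.02)))
cmd((-140,3),.87,85)
E
```

```text
yaw 1.7915317810335003 t [ 0.60178459 -0.03119718]
[[-3.4, -1.4], [-2.6, -2.2], [-4.6, -0.4], [-0.8, -1.5], [-0.8, -0.9], [-2.9, -1.1], [1.3, -0.9], [4.0, 3.4], [3.9, 3.4], [1.5, 1.2], [1.0, -1.3], [3.5, 1.6]]
brown [-226.00793263   71.40184484] red [-130.62984403  -98.80706828]
M bay [-107.5   30.4] world [ 0.5957 -0.1428] shift cm [ 41.29 -66.15] turn -1.881 tcp z 0.2453
```

```bash
python3 -m inch '[[[5.5,-8,0],-0.18],[[11,-16,0],-0.36],[[16,-24,0],-0.54],[[20,-32,0],-0.72],[[24,-38,0],-0.9],[[28,-44,0],-1.08],[[32,-50,0],-1.26],[[36,-56,0],-1.44]]' 7.05 20
python3 - <<'E'
from tgt import *
cmd((-140,3),.87,85)
E
```

```text
t: 1.45
tcp_pos: [0.4533, 0.0959, 0.2456]
tool_rot: [2.446, 1.971, 0.001]
wrist_force: [1.9, 0.8, 0.9]
finger_gap: 0.823
yaw 1.7915317810335003 t [ 0.60178459 -0.03119718]
[[-3.4, -1.4], [-2.6, -2.2], [-4.6, -0.4], [-0.8, -1.5], [-0.8, -0.9], [-2.9, -1.1], [1.3, -0.9], [4.0, 3.4], [3.9, 3.4], [1.5, 1.2], [1.0, -1.3], [3.5, 1.6]]
M bay [-107.5   30.4] world [ 0.5957 -0.1428] shift cm [ 14.05 -23.63] turn -0.431 tcp z 0.2451
```

```bash
sed -i 's/^print("yaw".*$//' fit.py; python3 -m inch '[[[4,-6,0],-0.12],[[8,-12,0],-0.25],[[11,-18,0],-0.38],[[13,-22,0],-0.4],[[13,-22,0],-0.4],[[13,-22,0],-0.4]]'
python3 - <<'E'
from tgt import *
cmd((-140,3),.87,85);now(85)
E
```

```text
t: 2.3
tcp_pos: [0.5823, -0.1217, 0.245]
tool_rot: [-2.784, -1.455, 0.001]
wrist_force: [-0.2, -0.0, 0.4]
finger_gap: 0.823
M bay [-107.5   30.4] world [ 0.5957 -0.1428] shift cm [ 1.36 -2.21] turn -0.043 tcp z 0.2456Traceback (most recent call last):
  File "<stdin>", line 2, in <module>
  File "tgt.py", line 14, in now
    print("t",s["t"],"M",M.round(1),"psi",psi.round(3),"A",(M+D/2*a).round(1),"B",(M-D/2*a).round(1),"z",s["tcp_pos"][2].round(4),"F",s["wrist_force"].round(1),"gap",s["finger_gap"].round(3))
                                                                                                                                                                      ^^^^^^^^^^^^^^^^^^^^^
AttributeError: 'float' object has no attribute 'round'
```

Commands track well. Align and go down to a safe checking height (nominal tip z ≈ 6 cm).

```bash
sed -i 's/s\["finger_gap"\].round(3)/round(s["finger_gap"],3)/' tgt.py; python3 -m inch '[[[1.36,-2.2,-5],-0.043],[[1.36,-2.2,-10],-0.043],[[1.36,-2.2,-15],-0.043],[[1.36,-2.2,-17],-0.043],[[1.36,-2.2,-17],-0.043]]'
python3 - <<'E'
from tgt import *
cmd((-140,3),.87,85);now(85)
crop(S,150,150,350,300,4,"s3.png");crop(T,220,160,380,280,5,"d3.png")
cv2.imwrite("pics/w3.png",cams.snapshot("wrist")["img"])
E
```

```text
t: 3.02
tcp_pos: [0.5954, -0.1425, 0.0746]
tool_rot: [-2.812, -1.396, 0.002]
wrist_force: [0.9, -0.4, -0.0]
finger_gap: 0.829
M bay [-107.5   30.4] world [ 0.5957 -0.1428] shift cm [-0.09  0.07] turn 0.0 tcp z 0.0768
t 3.125 M [-108.4   29.7] psi 0.87 A [-75.9  57.1] B [-140.9    2.3] z 0.0768 F [-0.2 -0.2  0.9] gap 0.825
```

View pics/s3.png

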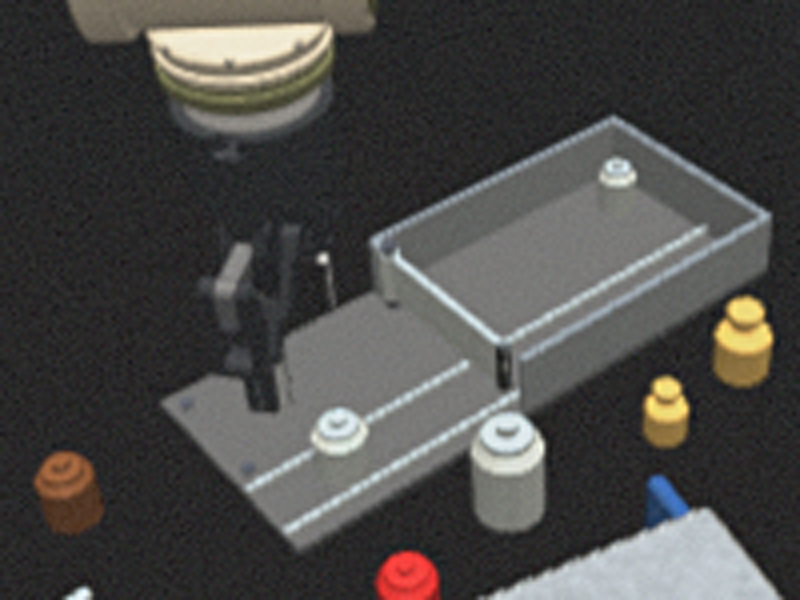

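View pics/d3.png

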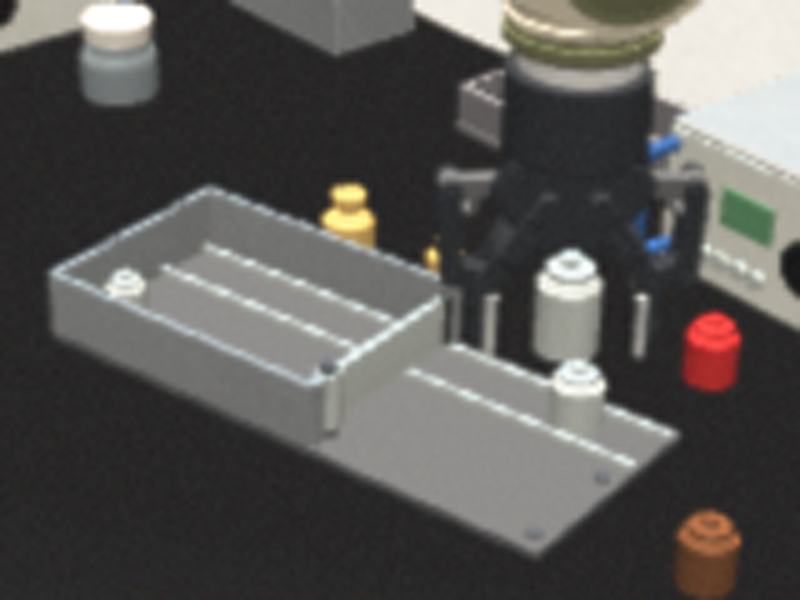

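View pics/w3.png

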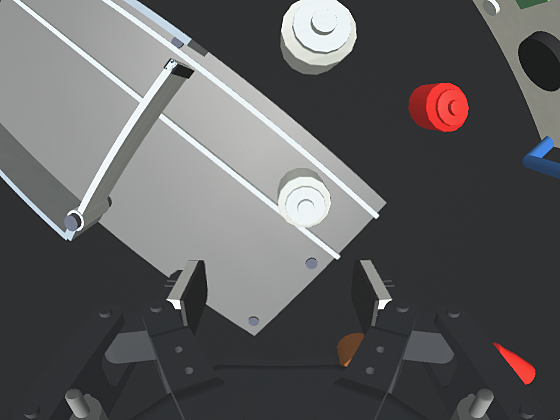

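Run:
```python
from tgt import *
s=state()
psi=.87;M=toB(s["tcp_pos"]);a=np.array([np.sin(psi),np.cos(psi)]);p=np.array([np.cos(psi),-np.sin(psi)])
z=s["tcp_pos"][2]
for zz in(z-.014,z-.005):
  pts=[toW(M+i*35*a+j*11*p,zz) for i in(1,-1) for j in(1,-1)]+[toW(M+i*49.5*a+j*11*p,zz) for i in(1,-1) for j in(1,-1)]
  n=int(round(zz*1000))
  crop(S,190,190,270,260,10,f"s4_{n}.png",pts);crop(T,300,205,370,245,10,f"d4_{n}.png",pts);print(n)
# depth of tip pads in side view
zm=T["z_map"]
for u,v in[(317,229),(348,229)]:
    for dv in(-4,-2,0,1,2,3): 
        P=depth(T,u,v+dv);print(u,v+dv,toB(P).round(1),P[2].round(4))
```

```text
63
72
317 225 [-80.8  60.6] 0.0904
317 227 [-82.6  62.9] 0.086
317 229 [-83.5  63.7] 0.0806
317 230 [-82.3  61.7] 0.0762
317 231 [-26.4 -22.5] 0.0113
317 232 [-28.9 -19.1] 0.0105
348 225 [-143.9   10.3] 0.0911
348 227 [-144.9   11. ] 0.0857
348 229 [-145.2   10.6] 0.0795
348 230 [-144.8    9.4] 0.0758
348 231 [-88.4 -92.9] 0.0021
348 232 [-90.1 -90.2] 0.0006
```

View pics/s4_72.png

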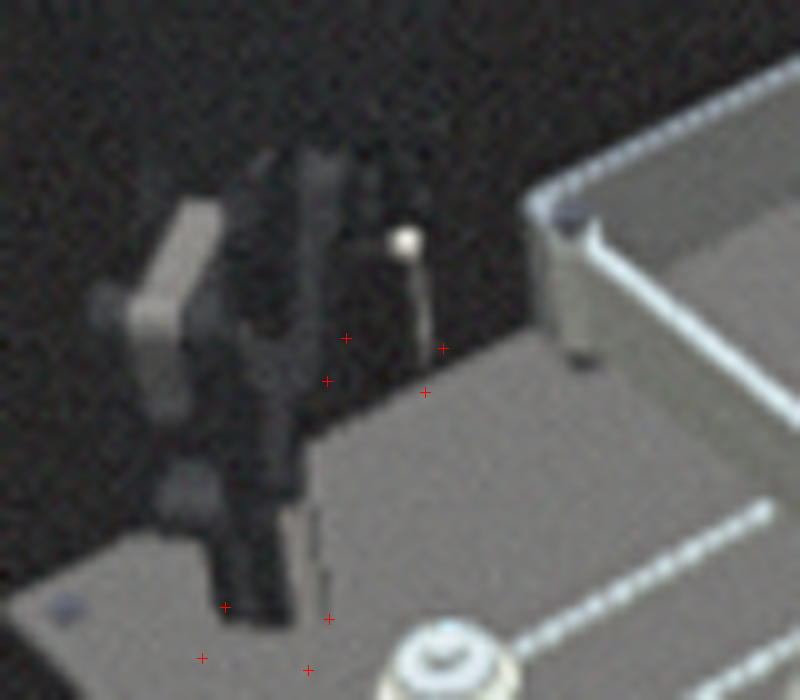

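View pics/d4_72.png

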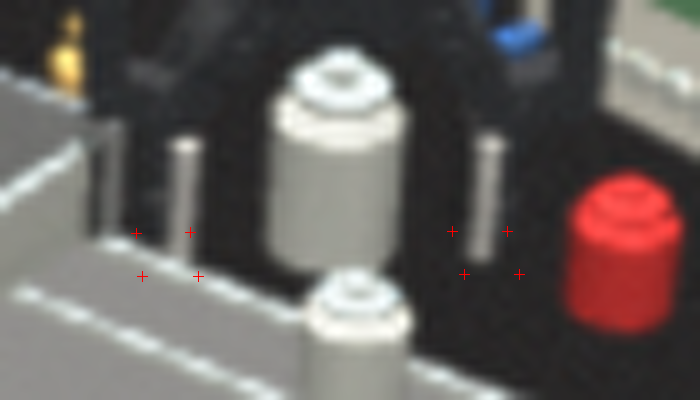

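Run:
```python
from tgt import *
for u in (213,216,218,220,221):
  for v in (248,250,251,252,253):
    P=depth(S,u,v);print(u,v,toB(P).round(1),P[2].round(4))
```

```text
213 248 [-147.6   -1.2] 0.0937
213 250 [-146.8    2.2] 0.0851
213 251 [-147.1    2.2] 0.0825
213 252 [-144.     9.8] 0.072
213 253 [-117.5   68.5] 0.0073
216 248 [-142.5   -3.8] 0.0924
216 250 [-143.1   -3.5] 0.087
216 251 [-143.3   -3.2] 0.0841
216 252 [-142.8   -1.3] 0.0797
216 253 [-111.9   65.1] 0.0063
218 248 [-138.1   -3.4] 0.0892
218 250 [-139.4   -4.7] 0.0855
218 251 [-140.1   -5.4] 0.0838
218 252 [-140.4   -5.2] 0.081
218 253 [-108.3   62.5] 0.0059
220 248 [-133.8   -3.4] 0.0865
220 250 [-133.8   -1.9] 0.0798
220 251 [-135.    -3.7] 0.0792
220 252 [-134.8   -2.5] 0.0753
220 253 [-104.9   59.5] 0.006
221 248 [-131.4   -2.8] 0.0845
221 250 [-132.2   -3.1] 0.0798
221 251 [-133.8   -5.5] 0.0797
221 252 [-133.3   -3.9] 0.0754
221 253 [-103.1   58.3] 0.0057
```

```bash
python3 -m inch '[[[0,0,-2],0],[[0,0,-4],0],[[0,0,-5],0],[[0,0,-5.5],0],[[0,0,-5.5],0],[[0,0,-5.5],0]]'
python3 - <<'E'
from tgt import *
now(85)
crop(S,150,150,350,300,4,"s5.png");crop(T,260,180,380,270,6,"d5.png")
E
```

```text
t: 4.12
tcp_pos: [0.5964, -0.1443, 0.021]
tool_rot: [2.814, 1.394, 0.001]
wrist_force: [-0.2, 0.1, -0.2]
finger_gap: 0.821
t 4.225 M [-109.1   30.1] psi 0.872 A [-76.5  57.5] B [-141.6    2.8] z 0.0208 F [ 0.  -0.3  0.3] gap 0.827
```

View pics/s5.png

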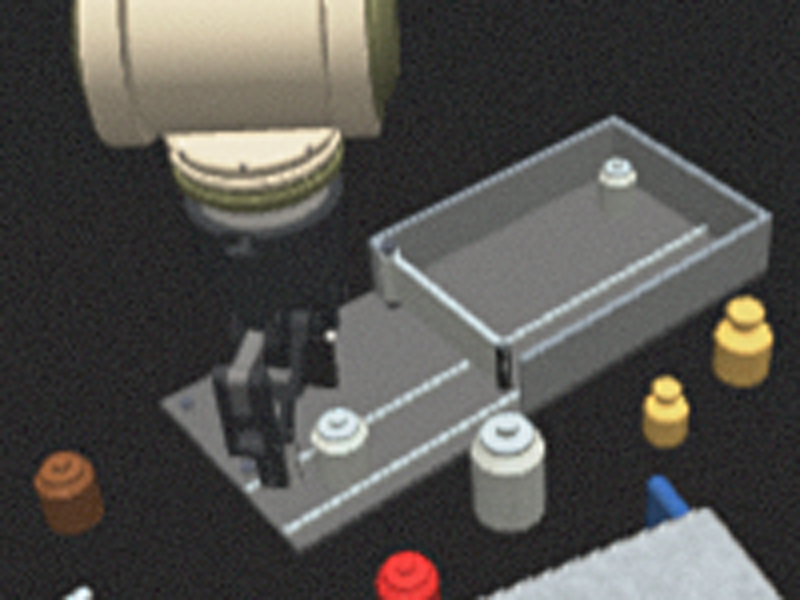

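View pics/d5.png

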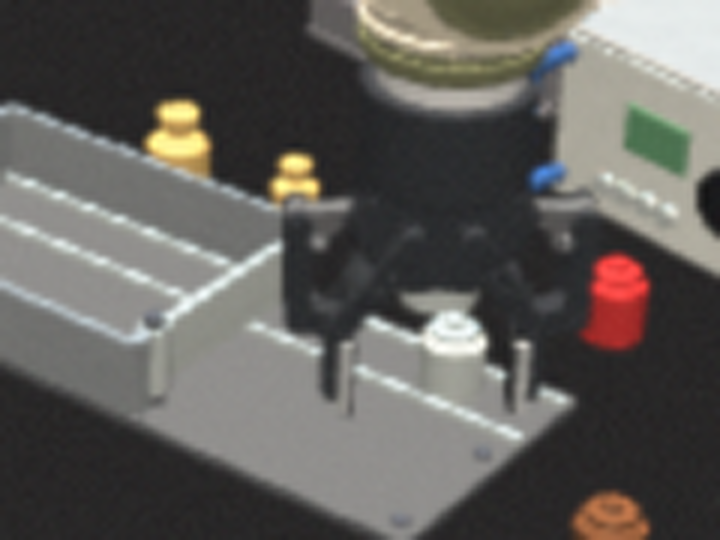

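Run:
```python
from tgt import *
psi=.872;s=state();M=toB(s["tcp_pos"]);a=np.array([np.sin(psi),np.cos(psi)]);p=np.array([np.cos(psi),-np.sin(psi)])
R_=[]
for d in(S,T):
  for v in range(60,420):
    for u in range(150,420):
      if d["z_map"][v,u]>0:
        P=depth(d,u,v);q=toB(P)-M
        if np.hypot(*q)<90 and .014<P[2]<.12: R_.append((q@a,q@p,P[2]*1000))
R_=np.array(R_)
for z0 in range(14,104,6):
    m=(R_[:,2]>=z0)&(R_[:,2]<z0+6);r=R_[m]
    # exclude sensor region by restricting to |a|>30
    A=r[(r[:,0]>30)&(abs(r[:,1])<28)];B=r[(r[:,0]<-30)&(abs(r[:,1])<28)]
    f=lambda r:(len(r),r.min(0).round(0)[:2],r.max(0).round(0)[:2]) if len(r) else 0
    print(z0,"A",f(A),"B",f(B))
```

```text
14 A (10, array([35., -7.]), array([39.,  9.])) B (8, array([-56.,  -7.]), array([-36.,  21.]))
20 A (24, array([ 34., -12.]), array([46., 10.])) B (22, array([-48., -12.]), array([-36.,  11.]))
26 A (27, array([ 35., -10.]), array([49., 10.])) B (32, array([-49., -12.]), array([-35.,  11.]))
32 A (26, array([ 34., -11.]), array([49., 12.])) B (33, array([-49., -10.]), array([-34.,  10.]))
38 A (24, array([ 34., -13.]), array([47., 11.])) B (37, array([-49., -12.]), array([-35.,  11.]))
44 A (28, array([ 34., -10.]), array([47., 11.])) B (19, array([-49., -11.]), array([-36.,  11.]))
50 A (22, array([ 35., -13.]), array([48., 11.])) B (14, array([-51., -12.]), array([-35.,  11.]))
56 A (27, array([ 35., -13.]), array([64., 12.])) B (23, array([-63., -12.]), array([-35.,  13.]))
62 A (32, array([ 34., -13.]), array([64., 13.])) B (58, array([-67., -13.]), array([-32.,  15.]))
68 A (52, array([ 32., -14.]), array([68., 13.])) B (91, array([-67., -12.]), array([-31.,  14.]))
74 A (28, array([ 31., -15.]), array([67., 15.])) B (56, array([-67., -15.]), array([-32.,  17.]))
80 A (29, array([ 31., -16.]), array([67., 16.])) B (69, array([-66., -19.]), array([-31.,  17.]))
86 A (25, array([ 30., -19.]), array([67., 16.])) B (46, array([-68., -17.]), array([-30.,  16.]))
92 A (11, array([ 32., -19.]), array([68., -7.])) B (60, array([-67., -16.]), array([-30.,  14.]))
98 A (12, array([ 31., -13.]), array([68.,  1.])) B (40, array([-68., -13.]), array([-31.,  12.]))
```

```bash
cat > wp.py <<'E'
from tgt import *
from sim import run
def M(B,psi,D=85):return (B[0]+D/2*np.sin(psi),B[1]+D/2*np.cos(psi),psi)
W=[M((-141.6,2.8),.872),M((-80,3),.87),M((-42,2),.87),M((-5,0),.7),M((30,-1),.5),M((70,-2),.33)]
E
python3 - <<'E'
from wp import *
run(W,85,n=8)
s=state()["tcp_pos"]
for a,b in zip(W[:-1],W[1:]):
  w=toW(b[:2],0)-toW(a[:2],0);print("delta cm",(w[:2]*100).round(2),"turn",round(-(b[2]-a[2]),3))
E
```

```text
0 [-78.29  30.27   0.87] A [-46.  58.] B [-111.    3.] sx -83 th 0.00 rc 0 flap-s 66 flap-B 96 A-s 44 Aymax 71 Bymin -10
0 [-47.52  30.41   0.87] A [-15.  58.] B [-80.   3.] sx -52 th 0.00 rc 0 flap-s 35 flap-B 65 A-s 44 Aymax 71 Bymin -10
1 [-28.52  29.91   0.87] A [ 4. 57.] B [-61.   2.] sx -33 th 0.44 rc 44 flap-s 53 flap-B 82 A-s 44 Aymax 70 Bymin -11
1 [-9.52 29.41  0.87] A [23. 57.] B [-42.   2.] sx -14 th 0.79 rc 32 flap-s 60 flap-B 85 A-s 43 Aymax 70 Bymin -11
2 [ 6.43 30.96  0.78] A [36. 61.] B [-24.   1.] sx 4 th 1.09 rc 39 flap-s 64 flap-B 81 A-s 44 Aymax 74 Bymin -12
2 [22.38 32.51  0.7 ] A [50. 65.] B [-5.  0.] sx 23 th 1.27 rc 49 flap-s 66 flap-B 78 A-s 45 Aymax 78 Bymin -13
3 [36.38 34.4   0.6 ] A [60. 69.] B [12. -1.] sx 41 th 1.39 rc 57 flap-s 68 flap-B 78 A-s 47 Aymax 82 Bymin -13
3 [50.38 36.3   0.5 ] A [71. 74.] B [30. -1.] sx 58 th 1.47 rc 65 flap-s 70 flap-B 78 A-s 50 Aymax 85 Bymin -13
4 [67.07 37.25  0.42] A [84. 76.] B [50. -2.] sx 78 th 1.51 rc 77 flap-s 72 flap-B 80 A-s 51 Aymax 87 Bymin -13
4 [83.77 38.21  0.33] A [98. 78.] B [70. -2.] sx 98 th 1.54 rc 90 flap-s 73 flap-B 81 A-s 53 Aymax 89 Bymin -12
delta cm [-1.37  6.  ] turn 0.002
delta cm [-0.73  3.73] turn -0.0
delta cm [-1.    3.04] turn 0.17
delta cm [-0.98  2.65] turn 0.2
delta cm [-0.92  3.22] turn 0.17
```

```bash
python3 -m inch '[[[-0.17,0.75,0.15],0],[[-0.34,1.5,0.3],0],[[-0.51,2.25,0.3],0],[[-0.68,3,0.3],0],[[-0.85,3.75,0.3],0],[[-1.02,4.5,0.3],0],[[-1.19,5.2,0.3],0],[[-1.36,5.6,0.3],0]]'
python3 - <<'E'
from tgt import *
now(85)
crop(S,180,180,340,300,5,"s6.png");crop(T,260,180,380,270,6,"d6.png")
E
```

```text
t: 5.42
tcp_pos: [0.5823, -0.0876, 0.0233]
tool_rot: [-2.815, -1.395, 0.0]
wrist_force: [1.0, -0.6, 1.2]
finger_gap: 0.828
t 5.525 M [-50.8  31.5] psi 0.871 A [-18.2  58.9] B [-83.3   4.1] z 0.0233 F [-0.5  0.2  0.8] gap 0.825
```

View pics/s6.png

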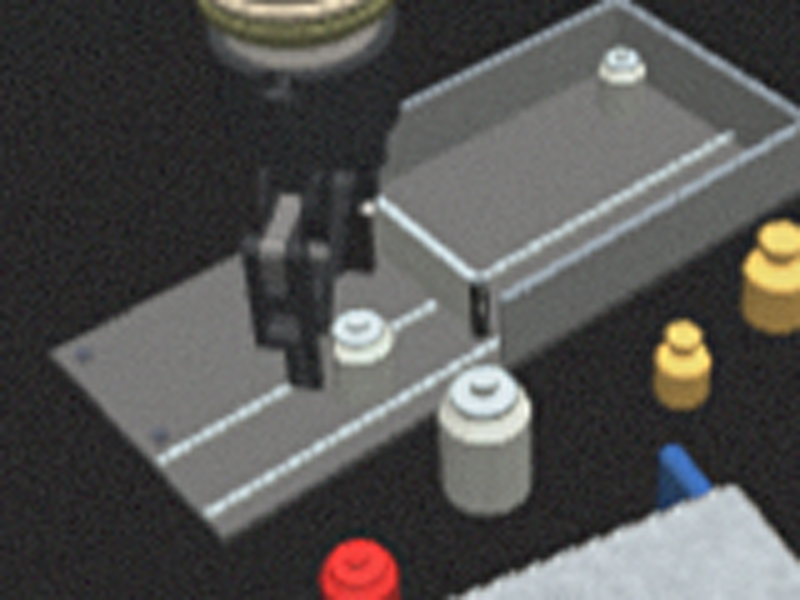

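View pics/d6.png

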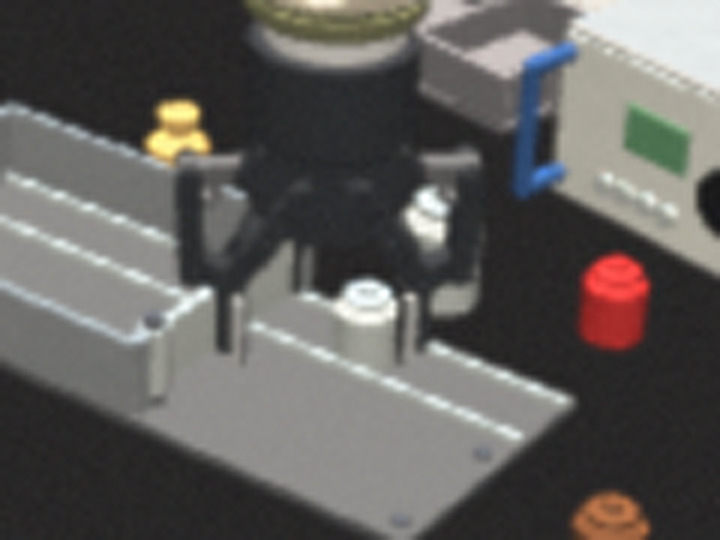

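```bash
python3 -m inch '[[[-0.08,0.5,0],0],[[-0.17,1,0],0],[[-0.26,1.5,0],0],[[-0.35,2,0],0],[[-0.44,2.5,0],0],[[-0.53,3,0],0],[[-0.62,3.6,0],0],[[-0.7,4.1,0],0]]'
python3 - <<'E'
from tgt import *
now(85)
print("sensor",)
crop(S,180,180,340,300,5,"s7.png");crop(T,240,180,360,270,6,"d7.png")
E
```

```text
t: 6.52
tcp_pos: [0.576, -0.0474, 0.0236]
tool_rot: [2.814, 1.394, 0.002]
wrist_force: [2.7, -5.0, -0.4]
finger_gap: 0.831
t 6.625 M [-9.6 28.7] psi 0.871 A [22.9 56. ] B [-42.2   1.3] z 0.0236 F [ 2.5 -2.7 -0.2] gap 0.826
sensor
```

View pics/s7.png

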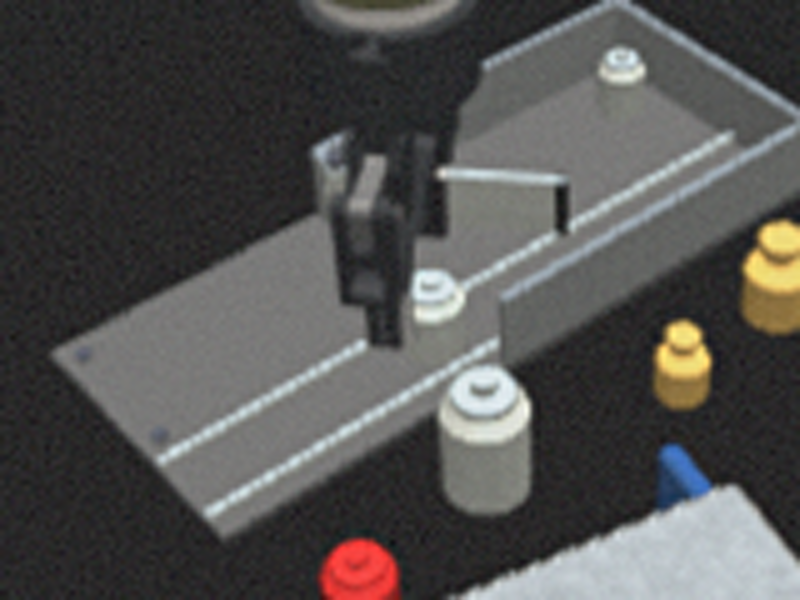

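View pics/d7.png

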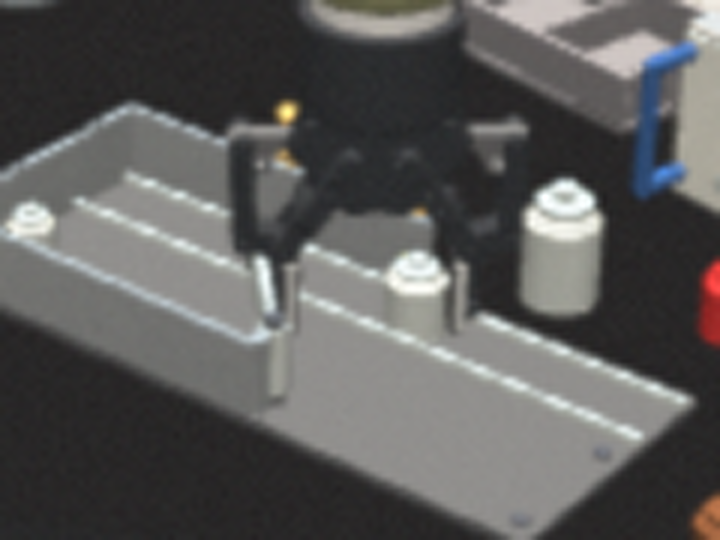

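```bash
python3 -m inch '[[[-0.13,0.38,0],0.02],[[-0.27,0.76,0],0.04],[[-0.4,1.14,0],0.06],[[-0.54,1.52,0],0.085],[[-0.67,1.9,0],0.105],[[-0.8,2.28,0],0.13],[[-0.94,2.66,0],0.15],[[-1.07,3.04,0],0.17]]'
python3 - <<'E'
from tgt import *
now(85)
crop(S,180,180,340,300,5,"s8.png")
E
```

```text
t: 7.62
tcp_pos: [0.5656, -0.0169, 0.0236]
tool_rot: [2.685, 1.628, 0.003]
wrist_force: [3.0, -3.1, -0.2]
finger_gap: 0.824
t 7.725 M [22.3 32.5] psi 0.701 A [49.7 64.9] B [-5.2 -0. ] z 0.0236 F [ 3.6 -1.8  0.1] gap 0.827
```

View pics/s8.png

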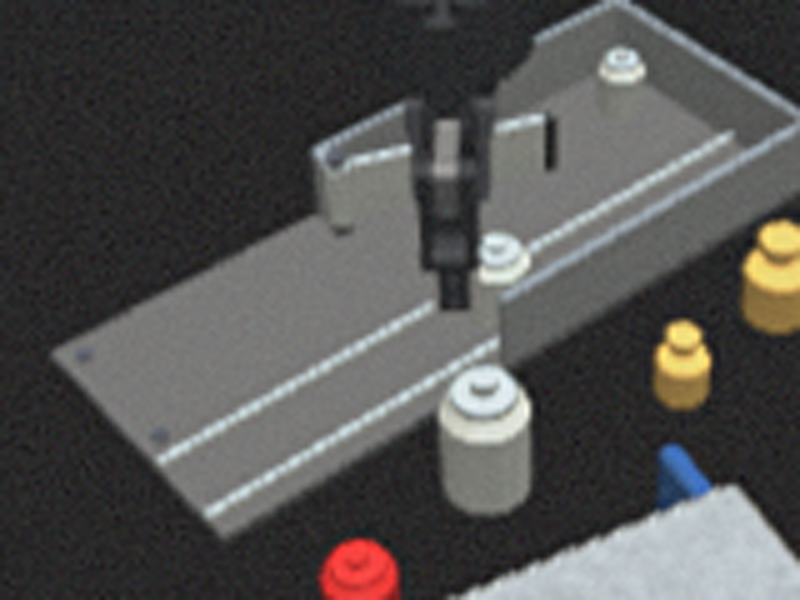

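```bash
python3 -m inch '[[[-0.12,0.33,0],0.025],[[-0.24,0.66,0],0.05],[[-0.37,1,0],0.075],[[-0.49,1.32,0],0.1],[[-0.61,1.65,0],0.125],[[-0.73,2,0],0.15],[[-0.86,2.3,0],0.175],[[-0.98,2.65,0],0.2]]'
python3 -m inch '[[[-0.11,0.4,0],0.02],[[-0.23,0.8,0],0.04],[[-0.34,1.2,0],0.063],[[-0.46,1.6,0],0.085],[[-0.57,2,0],0.105],[[-0.69,2.4,0],0.127],[[-0.8,2.8,0],0.15],[[-0.9,3.15,0],0.17]]'
python3 - <<'E'
from tgt import *
now(85)
crop(S,180,180,340,300,5,"s9.png");crop(T,220,180,340,270,6,"d9.png")
for u,v in []:pass
E
```

```text
t: 8.72
tcp_pos: [0.5548, 0.01, 0.0233]
tool_rot: [-2.509, -1.89, 0.0]
wrist_force: [2.2, -2.6, -0.0]
finger_gap: 0.829
t: 9.72
tcp_pos: [0.5458, 0.0416, 0.0233]
tool_rot: [-2.34, -2.096, 0.0]
wrist_force: [3.3, -1.8, 0.1]
finger_gap: 0.828
t 9.825 M [83.5 38.8] psi 0.331 A [97.3 79. ] B [69.7 -1.4] z 0.0232 F [ 1.7 -0.8 -0.1] gap 0.83
```

View pics/s9.png

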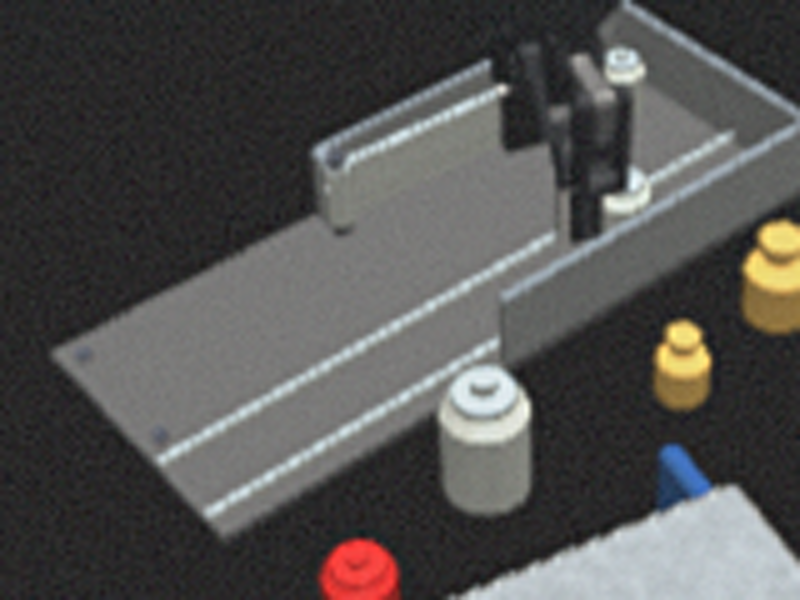

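View pics/d9.png

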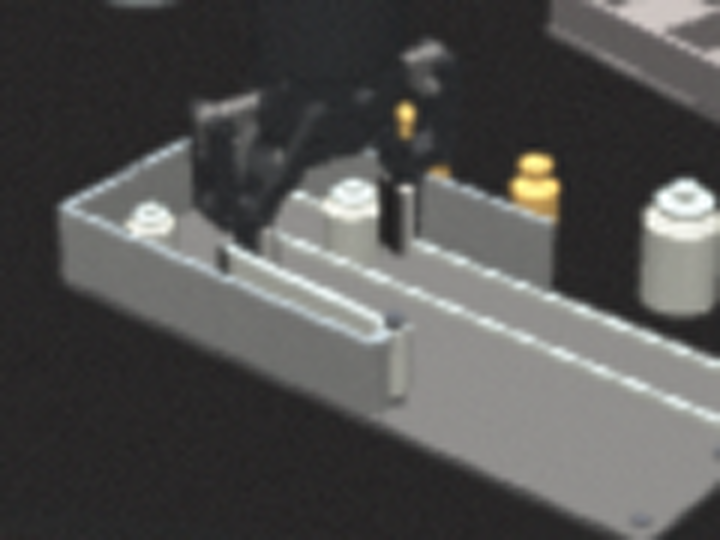

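Run:
```python
from tgt import *
for d,uv in((T,(350/6+219.5,186/6+179.5)),(S,(627/5+179.5,176/5+179.5))):print(toB(onz(d,*uv,.045)).round(1),toB(depth(d,*uv)).round(1),depth(d,*uv)[2])
```

```text
[100.3   2.1] [98.4  4.3] 0.04660784629993364
[97.4  0.6] [ 73.  -25.4] 0.07428494741412994
```

```bash
python3 -m inch '[[[0.06,-0.3,0],0],[[0.13,-0.6,0],0],[[0.13,-0.6,0],0],[[0.13,-0.6,1.5],0],[[0.13,-0.6,5],0],[[0.13,-0.6,9],0],[[0.13,-0.6,13],0],[[0.13,-0.6,17],0]]'
python3 -m inch '[[[-3,0,3],0],[[-8,0,5],0],[[-12,0,5],0],[[-12,0,5],0],[[-12,0,5],0],[[-12,0,5],0],[[-12,0,5],0],[[-12,0,5],0]]'
python3 - <<'E'
from tgt import *
now(85)
crop(S,180,170,360,300,4,"s10.png");crop(T,220,180,380,280,5,"d10.png")
E
```

```text
t: 10.92
tcp_pos: [0.5465, 0.0353, 0.1956]
tool_rot: [-2.341, -2.095, 0.001]
wrist_force: [0.1, 0.1, -0.8]
finger_gap: 0.83
t: 11.92
tcp_pos: [0.4275, 0.0353, 0.2431]
tool_rot: [-2.341, -2.095, 0.001]
wrist_force: [-0.4, -0.6, -0.5]
finger_gap: 0.822
t 12.025 M [103.  155.6] psi 0.332 A [116.9 195.8] B [ 89.2 115.4] z 0.2432 F [-1.   0.2 -0.1] gap 0.823
```

View pics/s10.png

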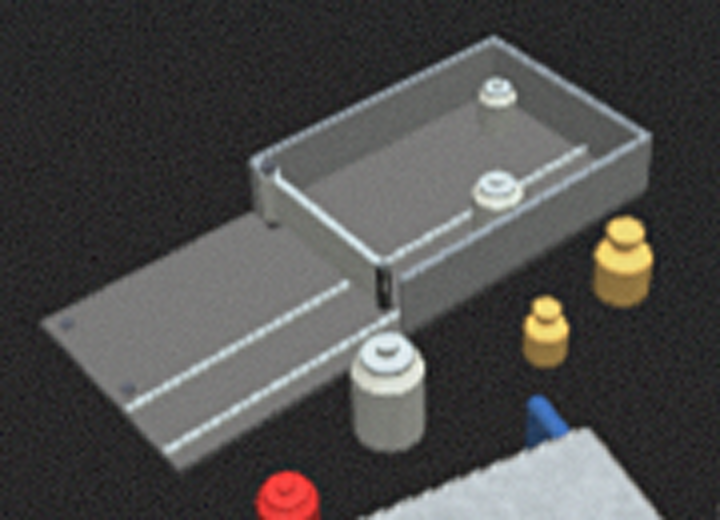

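View pics/d10.png

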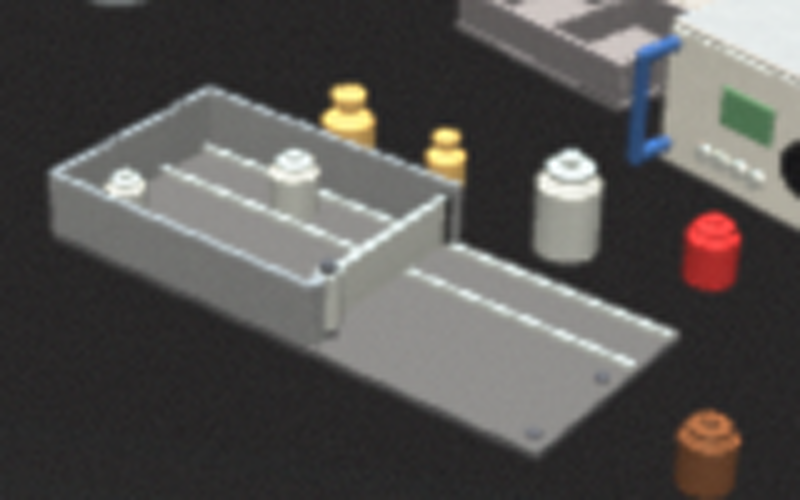

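Both views show the flap shut: its edge is at scene crop (385,265), the same as before. The sensor stands upright between the rails at scene crop (497,188) and side crop (294,160), and nothing else has moved. I'll check its position once more and hand in.

Run:
```python
from tgt import *
for d,uv in((T,(294/5+219.5,155/5+179.5)),(S,(497/4+179.5,182/4+169.5))):print(toB(onz(d,*uv,.045)).round(1),depth(d,*uv)[2])
print(order.close_job(), state()["t"])
```

```text
[99.2  1.2] 0.045461313333653997
[94.6  1.6] 0.045317247995924625
the job is handed in; nothing more can be done
the job is handed in; nothing more can be done
```

The job is done and handed in at about 12 s of the 42 s allowed. One finger opened the flap near its hinge and kept it open. The other finger pushed the sensor along the channel and through the doorway. I then backed the fingers off 6 mm, lifted them clear and moved the arm away, without gripping or lifting anything.

- **Sensor position:** in the last pictures the sensor stands upright between the rails, with its top measured at about z = 45 mm as it should be. Its centre reads x = 99 mm in the side view and 95 mm in the scene view, and y is about 1.5 mm. The two views disagree by about 4 mm in x, in line with the calibration, but both are past the 84 mm needed.
- **Flap:** it is fully shut in both views. By my geometry it stayed well clear of the sensor throughout, and the pictures taken along the way showed no contact.
- **Other things:** the checked sensor, tall sensor and weights are where they stood. I did not look again at the mug, jar and screwdriver, but the arm only passed well above the bench on its way in. Wrist force readings at each stop stayed around 6 N or less.

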